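# Seat the block probe in the warmer's hidden self-closing port

### The job

Take the cordless temperature probe out of its stand and find the self-closing probe port of the vial warmer by feel: rest the tip lightly in the slot of the steel cover and slide it along until it drops into the port, whose sprung plug lies flush and cannot be seen. Then press the probe fully home, upright with its collar flat on the cover, and let go of it. Be gentle: never press the probe against the warmer with more than about 20 N, and leave the vials, petri dish and tally counter as they are.

Things in the scene. Friction and masses are not known exactly. Their poses are not given: they have to be found in the camera images.
- probe: cordless temperature probe, loose, about 0.17 kg, 95 mm long, upright in the stand at the start. From the tip up: steel stem 10 mm in diameter, 30 mm long, with a hemispherical end; steel collar 22 mm in diameter, 5 mm thick; round grey handle 18 mm in diameter, 60 mm long. Origin at the lowest point of the tip, z along the probe to the handle
- probe_tip (a point): lowest point of the probe's hemispherical tip
- probe_collar (a point): centre of the underside of the collar, 30 mm above the tip: this face must come to lie on the cover
- probe_grip (a point): point on the probe's axis in the middle of the free handle, 70 mm above the tip, a good place to grasp from above (the handle ends 25 mm higher)
- stand: probe stand, fixed: round steel foot 68 mm in diameter, 8 mm thick, with a grey upright tube 38 mm in diameter, 42 mm high in all, whose bore (about 12 mm) holds the stem; the collar rests on its top. Lift the probe straight up by at least 35 mm to free it. Origin at the centre of the underside
- warmer: dry-block vial warmer, fixed: white box 150 mm (x) by 290 mm (y) by 75 mm high, control panel on its front (-x) face. Origin at the centre of the underside. Level top: in front a steel cover with one straight slot, behind it an aluminium block with five vial wells (27.5 mm wide, in a row 32.5 mm behind the origin); in two of them stand vials, tops 150 mm above the underside
- slot_mid (a point): middle of the slot at the level of the cover's top (75 mm up), 30 mm in front of the warmer's centre. Axes: x away from the front panel, y along the slot, z up. The slot is 13 mm wide, 110 mm long, 3 mm deep; its floor is a steel slide too stiff to shift, in which the hidden port lies: on the slot's centre line, at most 40 mm to either side of this middle, at a place that no listed entry measures
- slot_left (a point): left (+y) end of the slot on its centre line, level with the cover's top, 55 mm from slot_mid. The port is a round vertical socket 12 mm in diameter, closed flush with the slot floor by a sprung steel plug that looks like the floor. With the collar on the cover the tip is 30 mm below the cover's top (27 mm below the slot floor)
- slot_right (a point): right (-y) end of the slot on its centre line, level with the cover's top, 55 mm from slot_mid. The port's plug yields to about 0.5 N and pushes back with less than 1 N when the probe is home, less than the probe's weight; it can go 3 mm deeper than the seated probe, so the collar is the stop
- vial_left: glass rearing vial, 25 mm in diameter and 130 mm high, standing loose in a well of the warmer; leave it alone. Origin at the centre of its underside
- vial_right: another such vial in another well; leave it alone. Origin at the centre of its underside
- petri_dish: glass petri dish with lid, 68 mm in diameter, 18 mm high, on the table; leave it alone. Origin at the centre of its underside
- tally_counter: grey hand tally counter, 52 x 71 x 28 mm, on the table; leave it alone. Origin at the centre of its underside

How it is judged:
By the outcome, as a careful person would: the job done as asked, in the order asked, and still so for the second after the job is handed in, with the robot touching nothing.
It also fails if it takes over 72 s, if anything falls off the work surface, if the arm or the gripper's body presses on something with over 40 N, if the wrist force passes 120 N, or if a joint passes its speed limit or range.

### The arm

A 7-joint arm with a two-finger parallel gripper is mounted at the origin on a cart in front of the work surface, level with it; the furniture and walls round the work are solid. World frame = base frame: x ahead of the robot, y to its left, z up, the work surface at z = 0. Lengths are in mm, angles in rad, forces in N, time in s.
With the tool pointing down it reaches from about 400 to 850 mm from the base axis. Payload 10.4 kg.
Tool frame: the origin (TCP) lies midway between the tips of the shut fingers; the grasp point (between the pads) lies 19 mm behind it (manip.tcp_to_grasp is the distance from the TCP to the grasp point, in mm); z points along the fingers, y is the line along which they close (so a half turn about z gives the same grasp; the last joint's range is limited). The gripper opens to 87 mm and grips with 3 to 60 N. Pads are 19 mm wide; open, the fingers measure 117 mm over their backs; the gripper's body (75 mm by 190 mm) begins 51 mm behind the grasp point.
Start: joints at [-1.202, 0.332, -0.065, 1.46, 0.022, 1.35, -0.088], TCP at [238.648, 577.67, 194.276] pointing down, gripper open.
Joint ranges: [-2.6, 2.6], [-0.5, 2.12], [-1.47, 1.34], [0.16, 2.42], [-1.27, 4.41], [0.06, 2.06], [-2.6, 2.6]. Speed limits (rad/s): [2.22, 2.22, 2.79, 2.79, 3.14, 3.14, 3.14].

### API

Orientations are given as a 3x3 rotation matrix whose columns are the frame's x, y, z axes.
In Python, from workcell import monitor, viewer, manip gives the robot as it stands.
- The arm moves only by the tool arm_command, never from a script. Its argument "increments" is a list that holds one entry, the list of rows, each a list of 7 numbers: the shift along the tool's x, y, z in mm, then the turn, a rotation vector about the tool's x, y, z in degrees, then the closure, from -1 (fully open) to 1 (shut). A call has 1 to 8 rows; each row shifts and turns the commanded pose from where the row before left it, along the tool's axes as they then stand; what a row does not reach is not made up. A row lasts 1/8 s, in which the tool goes at most 62.5 mm and 10.7 degrees, less where a joint would pass 70% of its speed; a pose out of reach is approached as far as the arm can. A call with a gripper value outside its range is refused whole. The fingers move at their own pace and stop on an object; the grip force is fixed at half the most. Time passes only in rows, so rows that do not move let the fingers close. It gives the time, the measured TCP pose, the force, the opening and the grip force at its end, in the units of the state.
- monitor.read_state(): the state, without advancing time (a new reading comes with each control period).
- viewer.camera(name): name is "scene" or "top" or "wrist"; returns a dict with "frame" (384x512x3 uint8, red, green, blue), "camera_matrix" (3x3 intrinsics, pixels), "T" (4x4, takes a point from camera to world coordinates); the wrist camera has in their place "mount" (4x4, takes a point from camera to tool coordinates, whose origin is the TCP and whose axes are the flange's). Camera axes: x right, y down, z forward; pixel columns grow to the right and rows downward; lengths in mm; the calibration is good to about 2 mm. A picture is of the moment at which its call begins: read the wrist's pose just before it. There is no depth.
- manip.close_job(): hands the job in; it is judged then, once.
Trained networks look in a picture, given as the dict that the camera call returned (one of the last four; its "shot" number tells which), for a name from the list of things; names that differ only in an ending like _2 or _b are one class to them, and where a whole thing is asked for, a point or a joint stands for the part that bears it (a point fixed in the world has none). Each returns a list of dicts, best first, with "p" (0 to 1); they miss things now and then, are a little off and sometimes report something else, mostly with a low value. They report only what shows in the picture. A call takes as long as a camera call.
- viewer.spot_in(picture, label): "position" ([x, y, z] in mm, in world coordinates, good to about 4 mm: the middle of the surface that is visible of it).
- viewer.trace(picture, label): "region" (384x512 bool, what is visible of it).
The state is a dict: "clock": time; "q": joint angles; "joint_velocities": joint speeds; "tau": joint torques, N m; "position": TCP position; "tcp_rot": TCP orientation; "contact_force": force on the tool from outside, world axes, zero at the start; "wrist_torque": the same for the moment, N m; "finger_gap": finger opening in mm; "grip_force": force on a finger pad.
Only numpy, scipy, OpenCV 4.12 (cv2) and the standard library are available. Lean on these libraries where they do the work, as an engineer would, in place of code of your own. Each camera call takes 0.05 s, during which the arm holds its last target. There are 200 camera calls.

## Working session

There is one attempt and no reset: what is moved stays moved. The work goes in short steps, Python scripts to look and compute and a tool call to move; the robot and the scene stay as the last step left them, time stands still between calls to the robot, and variables do not carry over. Pictures are saved under pics/ and viewed, at most 10 in all, crops included, and the job is handed in when it is done.

Besides the shell and the picture viewer there is one more tool, called after ">>>" by a JSON object that holds its "fn" and its "kwargs". arm_command: Moves the arm, as the interface text tells. Its arguments: {"type":"object","properties":{"increments":{"type":"array","items":{"type":"array","items":{"type":"array","items":{"type":"number"}}}}},"required":["increments"]}

```bash
ls; mkdir -p pics
python3 - <<'E'
from workcell import monitor, viewer, manip
import cv2, numpy as np
s=monitor.read_state(); print(s['position'],np.round(s['tcp_rot'],3),s['finger_gap'],s['contact_force'],s['clock'])
for c in ['scene','top']:
    p=viewer.camera(c); cv2.imwrite(f'pics/{c}0.png',p['frame'][:,:,::-1])
    print(c,np.round(p['T'],2).tolist(),p['camera_matrix'].tolist())
    for l in ['probe','probe_grip','probe_collar','stand','warmer','slot_mid','slot_left','slot_right','vial_left','vial_right','petri_dish','tally_counter']:
        r=viewer.spot_in(p,l); print(l,[(round(d['p'],2),np.round(d['position'],0).tolist()) for d in r[:2]])
E
```

```text
pics
[238.48904051 577.23054177 193.44063089] [[-0.924  0.382 -0.001]
 [ 0.382  0.924 -0.001]
 [-0.    -0.001 -1.   ]] 87.27295061107633 [0.31030647 0.4312595  0.63012571] 0.0
scene [[0.86, -0.37, 0.35, 242.53], [-0.51, -0.64, 0.57, -382.56], [0.01, -0.67, -0.74, 688.4], [0.0, 0.0, 0.0, 1.0]] [[431.3929874792522, 0.0, 255.08386352729806], [0.0, 431.3929874792522, 187.31912814948964], [0.0, 0.0, 1.0]]
probe [(0.63, [592.0, 260.0, 81.0])]
probe_grip [(0.51, [596.0, 258.0, 81.0])]
probe_collar [(0.8, [594.0, 260.0, 78.0]), (0.19, [595.0, -60.0, 125.0])]
stand [(0.76, [595.0, 252.0, 9.0]), (0.52, [552.0, -52.0, 73.0])]
warmer [(0.93, [548.0, -54.0, 78.0])]
slot_mid [(0.67, [553.0, -50.0, 75.0])]
slot_left [(0.95, [553.0, -50.0, 78.0])]
slot_right [(0.75, [552.0, -51.0, 73.0])]
vial_left [(0.84, [611.0, 79.0, 119.0])]
vial_right [(0.58, [596.0, -63.0, 126.0])]
petri_dish [(0.56, [738.0, 263.0, 22.0])]
tally_counter [(0.69, [375.0, 92.0, 26.0])]
top [[0.01, -1.0, 0.08, 483.96], [-1.0, -0.01, 0.02, 90.55], [-0.02, -0.08, -1.0, 1138.54], [0.0, 0.0, 0.0, 1.0]] [[426.5807380414044, 0.0, 253.91458636139924], [0.0, 426.5807380414044, 193.0549766009668], [0.0, 0.0, 1.0]]
probe [(0.51, [595.0, 265.0, 104.0])]
probe_grip [(0.62, [594.0, 267.0, 107.0])]
probe_collar [(0.48, [598.0, 264.0, 105.0])]
stand [(0.75, [592.0, 259.0, 8.0])]
warmer [(0.97, [564.0, -6.0, 73.0])]
slot_mid [(0.77, [568.0, -6.0, 78.0]), (0.27, [600.0, -52.0, 127.0])]
slot_left [(0.62, [567.0, -9.0, 76.0])]
slot_right [(0.89, [564.0, -7.0, 74.0]), (0.4, [614.0, 92.0, 104.0])]
vial_left [(0.49, [614.0, 89.0, 104.0])]
vial_right [(0.43, [589.0, 269.0, 100.0])]
petri_dish [(0.78, [745.0, 273.0, 20.0]), (0.53, [564.0, -5.0, 75.0])]
tally_counter [(0.67, [590.0, 266.0, 101.0]), (0.52, [382.0, 100.0, 30.0])]
```

View pics/scene0.png

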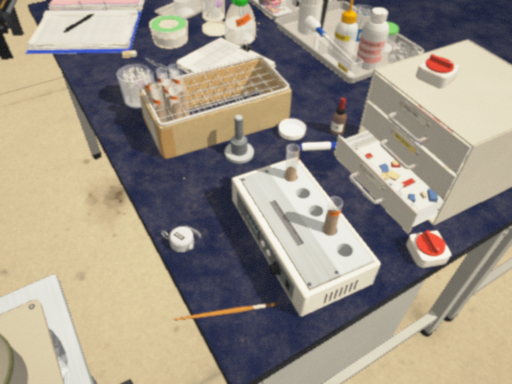

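View pics/top0.png

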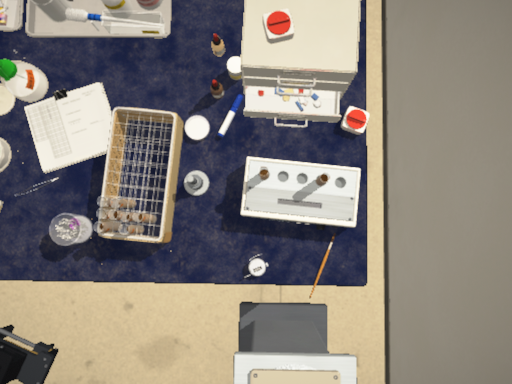

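The scene view shows the probe in its stand at (239,150), with the rack just to its left. The warmer's slot runs from (272,201) to (302,243), and the vials stand behind it. In the top view the stand is at (195,183) and the slot at about (300,203), with the warmer yawed by a few degrees. I'll grasp with the fingers closing along world x to stay clear of the rack.

>>> {"fn": "arm_command", "kwargs": {"increments": [[[-28, -10, -8, 0, 0, 0, -1], [-28, -10, -8, 0, 0, 0, -1], [-28, -10, -8, 0, 0, 0, -1], [-28, -10, -8, 0, 0, 0, -1], [-28, -10, -4, 0, 0, 0, -1], [-28, -10, -4, 0, 0, 0, -1], [-28, -10, -4, 0, 0, 0, -1], [-28, -10, -4, 0, 0, 0, -1]]]}}

```text
clock: 2.3
position: [415.8, 417.5, 242.5]
tcp_rot: [[-0.924, 0.382, 0.0], [0.382, 0.924, 0.0], [-0.0, 0.0, -1.0]]
contact_force: [-0.5, 0.3, 0.4]
finger_gap: 86.8
grip_force: 0.0
```

>>> {"fn": "arm_command", "kwargs": {"increments": [[[-28, -10, 0, 0, 0, 0, -1], [-28, -10, 0, 0, 0, 0, -1], [-28, -10, 0, 0, 0, 0, -1], [-28, -10, 0, 0, 0, 0, -1], [-28, -10, 0, 0, 0, 0, -1], [-28, -10, 0, 0, 0, 0, -1], [-28, -10, 0, 0, 0, 0, -1], [-28, -10, 0, 0, 0, 0, -1]]]}}

```text
clock: 3.3
position: [592.3, 258.1, 242.3]
tcp_rot: [[-0.924, 0.382, 0.0], [0.382, 0.924, 0.0], [-0.0, 0.0, -1.0]]
contact_force: [-0.3, -0.1, -0.6]
finger_gap: 87.2
grip_force: 0.0
```

>>> {"fn": "arm_command", "kwargs": {"increments": [[[0, 0, 0, 0, 0, 9.6, -1], [0, 0, 0, 0, 0, 9.6, -1], [0, 0, 0, 0, 0, 9.6, -1], [0, 0, 0, 0, 0, 9.6, -1], [0, 0, 0, 0, 0, 9.6, -1], [0, 0, 0, 0, 0, 9.6, -1], [0, 0, 0, 0, 0, 9.9, -1], [0, 0, 0, 0, 0, 0, -1]]]}}

```text
clock: 4.3
position: [591.5, 258.8, 242.2]
tcp_rot: [[-0.002, 1.0, 0.0], [1.0, 0.002, -0.0], [-0.0, 0.0, -1.0]]
contact_force: [-0.0, -0.1, 1.1]
finger_gap: 86.9
grip_force: 0.0
```

```bash
cat > h.py <<'E'
from workcell import monitor, viewer, manip
import cv2, numpy as np
from scipy.optimize import least_squares
def wrist():
    s=monitor.read_state(); p=viewer.camera('wrist')
    T=np.eye(4); T[:3,:3]=s['tcp_rot']; T[:3,3]=s['position']
    p['W']=T@p['mount']; return s,p
def proj(p,X,T=None):
    T=p['W'] if T is None and 'W' in p else (p['T'] if T is None else T)
    c=(np.atleast_2d(X)-T[:3,3])@T[:3,:3]; uv=c@p['camera_matrix'].T; return uv[:,:2]/uv[:,2:]
def onplane(p,uv,z):
    T=p.get('W',p.get('T')); uv=np.atleast_2d(uv)
    d=np.c_[uv,np.ones(len(uv))]@np.linalg.inv(p['camera_matrix']).T@T[:3,:3].T
    return T[:3,3]+d*((z-T[2,3])/d[:,2:])
E
python3 - <<'E'
from h import *
s,p=wrist(); cv2.imwrite('pics/w1.png',p['frame'][:,:,::-1])
print(np.round(s['position'],1),np.round(s['tcp_rot'],3).tolist(),s['q'].round(2) if hasattr(s['q'],'round') else s['q'],s['clock'])
print(np.round(p['mount'],2).tolist(),np.round(p['camera_matrix'],1).tolist())
for l in ['probe','probe_grip','stand']:
    print(l,[(round(d['p'],2),np.round(d['position'],0).tolist()) for d in viewer.spot_in(p,l)[:2]])
print(proj(p,[594,262,107]))
E
```

```text
[591.5 258.8 242.2] [[-0.002, 1.0, 0.0], [1.0, 0.002, -0.0], [-0.0, 0.0, -1.0]] [-0.76  0.37  0.38  1.34 -0.13  1.45 -0.39] 4.3
[[0.0, -0.96, -0.26, 72.85], [1.0, 0.0, 0.0, 0.38], [0.0, -0.26, 0.96, -191.37], [0.0, 0.0, 0.0, 1.0]] [[295.0, 0.0, 258.0], [0.0, 295.0, 193.7], [0.0, 0.0, 1.0]]
probe []
probe_grip [(0.71, [595.0, 269.0, 104.0])]
stand [(0.96, [598.0, 278.0, 5.0])]
[[259.8079368  177.09669123]]
```

View pics/w1.png

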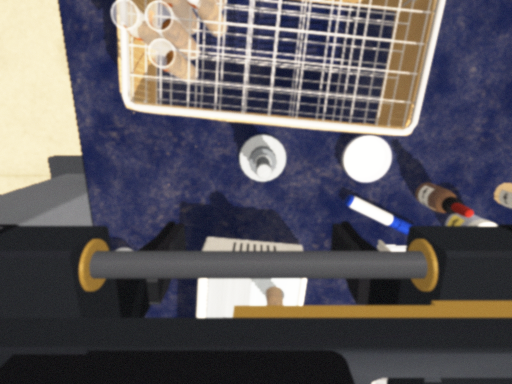

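The wrist view shows the stand foot centred near (263,158) and the top of the handle near (264,170). The rack edge is at row 125, clear of the stand.

Run:
```python
from h import *
s,p=wrist()
m=viewer.trace(p,'stand')[0]['region']; v,u=np.nonzero(m); print('stand bbox',u.min(),u.max(),v.min(),v.max())
(c,r)=cv2.minEnclosingCircle(np.c_[u,v].astype(np.float32)); print(c,r,onplane(p,[c],8))
for d in viewer.trace(p,'probe_grip')[:1]:
    v,u=np.nonzero(d['region']); print('probe',d['p'],u.min(),u.max(),v.min(),v.max())
print(onplane(p,[[264,170]],107))
t=viewer.camera('top')
for l,z in [('stand',8),('probe',60)]:
  for d in viewer.trace(t,l)[:1]:
    v,u=np.nonzero(d['region']);print(l,u.mean(),v.mean(),onplane(t,[[u.mean(),v.mean()]],z))
cv2.imwrite('pics/w1c.png',cv2.resize(p['frame'][120:200,215:315,::-1],None,fx=6,fy=6,interpolation=cv2.INTER_CUBIC))
```

```text
stand bbox 239 284 135 180
(261.5, 157.5) 23.420175552368164 [[597.0282647  269.76882416   8.        ]]
probe 0.76 255 271 155 178
[[598.70720071 270.06723257 107.        ]]
stand 199.15873015873015 183.9206349206349 [[594.95185816 258.00704423   8.        ]]
probe 193.45652173913044 181.2173913043478 [[596.61250339 265.02523178  60.        ]]
```

View pics/w1c.png

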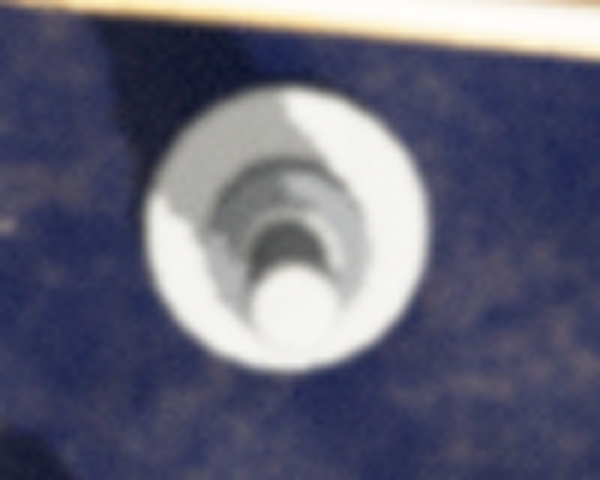

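>>> {"fn": "arm_command", "kwargs": {"increments": [[[10.5, 7, 0, 0, 0, 0, -1], [0, 0, 25, 0, 0, 0, -1], [0, 0, 25, 0, 0, 0, -1], [0, 0, 25, 0, 0, 0, -1], [0, 0, 25, 0, 0, 0, -1], [0, 0, 25, 0, 0, 0, -1], [0, 0, 25, 0, 0, 0, -1], [0, 0, 15, 0, 0, 0, -1]]]}}

```text
clock: 5.8
position: [598.3, 269.8, 75.7]
tcp_rot: [[-0.002, 1.0, -0.001], [1.0, 0.002, -0.0], [-0.0, -0.001, -1.0]]
contact_force: [-0.5, -0.0, -0.0]
finger_gap: 87.3
grip_force: 0.0
```

Run:
```python
from h import *
s,p=wrist(); print(np.round(s['position'],1)); cv2.imwrite('pics/w2.png',p['frame'][:,:,::-1])
x,y,_=s['position']
print(proj(p,[[x,y,107],[x,y,82],[598.5,269.5,107],[598.5,269.5,42]]))
```

```text
[598.3 269.8  75.7]
[[257.20100334 241.54115472]
 [257.34866828 225.87204934]
 [257.56131815 241.97893773]
 [257.78688621 207.78571632]]
```

View pics/w2.png

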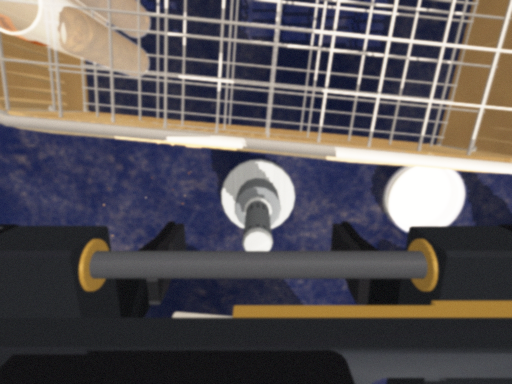

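The handle top is at (257,240), within 2 px of the prediction. I'll descend and close.

>>> {"fn": "arm_command", "kwargs": {"increments": [[[0, 0, 13, 0, 0, 0, -1], [0, 0, 0, 0, 0, 0, -1], [0, 0, 0, 0, 0, 0, 1], [0, 0, 0, 0, 0, 0, 1], [0, 0, 0, 0, 0, 0, 1], [0, 0, 0, 0, 0, 0, 1], [0, 0, 0, 0, 0, 0, 1], [0, 0, 0, 0, 0, 0, 1]]]}}

```text
clock: 6.85
position: [598.6, 269.2, 64.2]
tcp_rot: [[-0.001, 1.0, -0.0], [1.0, 0.001, 0.0], [0.0, -0.0, -1.0]]
contact_force: [-0.2, -0.8, -0.3]
finger_gap: 35.2
grip_force: 0.0
```

>>> {"fn": "arm_command", "kwargs": {"increments": [[[0, 0, 0, 0, 0, 0, 1], [0, 0, 0, 0, 0, 0, 1], [0, 0, 0, 0, 0, 0, 1], [0, 0, 0, 0, 0, 0, 1]]]}}

```text
clock: 7.35
position: [598.5, 269.3, 64.2]
tcp_rot: [[-0.001, 1.0, -0.0], [1.0, 0.001, 0.0], [0.0, -0.0, -1.0]]
contact_force: [-0.6, -0.1, 1.6]
finger_gap: 16.7
grip_force: 30.0
```

>>> {"fn": "arm_command", "kwargs": {"increments": [[[0, 0, 0, 0, 0, 0, 1], [0, 0, -10, 0, 0, 0, 1], [0, 0, -20, 0, 0, 0, 1], [0, 0, -25, 0, 0, 0, 1], [0, 0, -25, 0, 0, 0, 1], [0, 0, -25, 0, 0, 0, 1], [0, 0, -25, 0, 0, 0, 1], [0, 0, -30, 0, 0, 0, 1]]]}}

```text
clock: 8.35
position: [598.5, 269.0, 226.4]
tcp_rot: [[-0.001, 1.0, 0.001], [1.0, 0.001, 0.0], [0.0, 0.001, -1.0]]
contact_force: [0.7, -0.4, -1.7]
finger_gap: 17.0
grip_force: 30.0
```

Run:
```python
from h import *
s=monitor.read_state(); print(np.round(s['position'],1),s['contact_force'],s['finger_gap'])
t=viewer.camera('top'); sc=viewer.camera('scene')
for n,p in [('top',t),('scene',sc)]:
  for l in ['slot_mid','slot_left','slot_right','warmer','vial_left','vial_right']:
    print(n,l,[(round(d['p'],2),np.round(d['position'],0).tolist()) for d in viewer.spot_in(p,l)[:2]])
a=cv2.resize(t['frame'][145:235,230:370,::-1],None,fx=5.5,fy=5.5,interpolation=cv2.INTER_CUBIC)
cv2.imwrite('pics/top1c.png',a)
```

```text
[598.5 269.  226.4] [ 0.66823288 -0.37250891 -1.68593974] 17.0399037974374
top slot_mid [(0.97, [566.0, -1.0, 77.0])]
top slot_left [(0.64, [570.0, -7.0, 73.0])]
top slot_right [(0.85, [567.0, -8.0, 72.0])]
top warmer [(0.85, [563.0, -6.0, 73.0])]
top vial_left [(0.73, [596.0, 258.0, 11.0]), (0.63, [619.0, 89.0, 102.0])]
top vial_right [(0.41, [600.0, -53.0, 125.0])]
scene slot_mid [(0.87, [552.0, -48.0, 74.0]), (0.43, [598.0, -60.0, 126.0])]
scene slot_left [(0.78, [554.0, -50.0, 77.0]), (0.2, [595.0, 262.0, 235.0])]
scene slot_right [(0.71, [612.0, 79.0, 119.0]), (0.62, [554.0, -52.0, 68.0])]
scene warmer []
scene vial_left [(0.62, [614.0, 77.0, 118.0])]
scene vial_right [(0.69, [596.0, -61.0, 128.0])]
```

View pics/top1c.png

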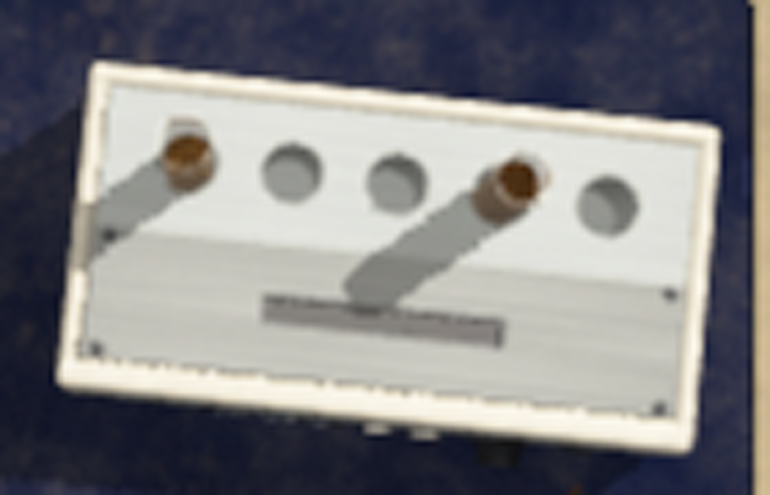

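The enlarged top view shows the slot from about (262,308) to (505,334) in the crop. The warmer's top corners are (93,63), (720,127), (690,452) and (60,388).

Run:
```python
from h import *
t=viewer.camera('top')
f=lambda a:onplane(t,np.array(a)/5.5+[230-.4,145-.4],75)
s=f([[262,309],[505,334]]);print('slot',s,s.mean(0),np.linalg.norm(s[0]-s[1]),np.degrees(np.arctan2(*(s[0]-s[1])[:2])))
c=f([[93,63],[720,127],[690,452],[60,388]]);m=c.mean(0);print(c,m)
y=(c[0]+c[3]-c[1]-c[2]);a=np.arctan2(-y[0],y[1]);print(np.degrees(a),'mid from corners',m+-30*np.array([np.cos(a),np.sin(a),0]))
```

```text
slot [[548.18063537  51.85283253  75.        ]
 [538.09211305 -58.09463059  75.        ]] [543.13637421  -3.12089903  75.        ] 110.40934258293308 5.242646310743395
[[ 660.15610602  130.10181188   75.        ]
 [ 633.45117068 -155.62217805   75.        ]
 [ 485.8894952  -141.14046556   75.        ]
 [ 511.28884434  143.023748     75.        ]] [572.69640406  -5.90927093  75.        ]
-5.2239695487625575 mid from corners [542.82101219  -3.17779499  75.        ]
```

>>> {"fn": "arm_command", "kwargs": {"increments": [[[0, 0, -2, 0, 0, -10.6, 1], [0, 0, -2, 0, 0, -10.6, 1], [0, 0, -2, 0, 0, -10.6, 1], [0, 0, -2, 0, 0, -10.6, 1], [0, 0, -2, 0, 0, -10.6, 1], [0, 0, 0, 0, 0, -10.6, 1], [0, 0, 0, 0, 0, -10.6, 1], [0, 0, 0, 0, 0, -10.6, 1]]]}}

```text
clock: 10.1
position: [598.6, 269.1, 234.2]
tcp_rot: [[-0.996, 0.084, -0.0], [0.084, 0.996, -0.0], [0.0, -0.0, -1.0]]
contact_force: [0.1, -0.3, -2.5]
finger_gap: 17.0
grip_force: 30.0
```

>>> {"fn": "arm_command", "kwargs": {"increments": [[[10, -20, 0, 0, 0, 0, 1], [10, -30, 0, 0, 0, 0, 1], [10, -30, 0, 0, 0, 0, 1], [0, -30, 0, 0, 0, 0, 1], [0, -30, 0, 0, 0, 0, 1], [0, -30, 0, 0, 0, 0, 1], [0, -30, 0, 0, 0, 0, 1], [0, -30, 0, 0, 0, 0, 1]]]}}

```text
clock: 11.1
position: [548.0, 41.8, 234.4]
tcp_rot: [[-0.996, 0.09, 0.0], [0.09, 0.996, 0.0], [-0.0, 0.0, -1.0]]
contact_force: [0.7, 0.2, -2.1]
finger_gap: 16.9
grip_force: 30.0
```

>>> {"fn": "arm_command", "kwargs": {"increments": [[[0, 0, 20, 0, 0, 0, 1], [0, 0, 25, 0, 0, 0, 1], [0, 0, 25, 0, 0, 0, 1], [0, 0, 0, 0, 0, 0, 1], [0, 0, 0, 0, 0, 0, 1]]]}}

```text
clock: 11.72
position: [548.6, 42.9, 165.4]
tcp_rot: [[-0.996, 0.09, 0.001], [0.09, 0.996, 0.0], [-0.001, 0.0, -1.0]]
contact_force: [-0.0, 0.3, -1.7]
finger_gap: 16.8
grip_force: 30.0
```

Run:
```python
from h import *
s,p=wrist(); print(np.round(s['position'],1),np.round(s['tcp_rot'],4).tolist(),s['contact_force'],s['clock'],np.round(s['q'],2)); cv2.imwrite('pics/w3.png',p['frame'][:,:,::-1])
tip=s['position']+s['tcp_rot']@[0,0,52.2]; print('tip',tip,proj(p,[tip,tip+[0,0,30]]))
d=np.array([.0906,.996,0]);m=np.array([543,-3,75.]);print(proj(p,[m+55*d,m,m-55*d]))
np.savez('w3.npz',f=p['frame'],W=p['W'],K=p['camera_matrix'])
```

```text
[548.6  42.9 165.4] [[-0.996, 0.0898, 0.0013], [0.0898, 0.996, 0.0003], [-0.0012, 0.0004, -1.0]] [-0.00361833  0.31008353 -1.73892876] 11.725 [-0.38  0.18  0.25  1.72 -0.05  1.25  1.36]
tip [548.67746314  42.89594151 113.17408212] [[256.72692983 199.47703892]
 [256.60894256 210.63904202]]
[[265.77094578 187.02406104]
 [209.86067032 186.95265593]
 [153.92000092 186.881212  ]]
```

View pics/w3.png

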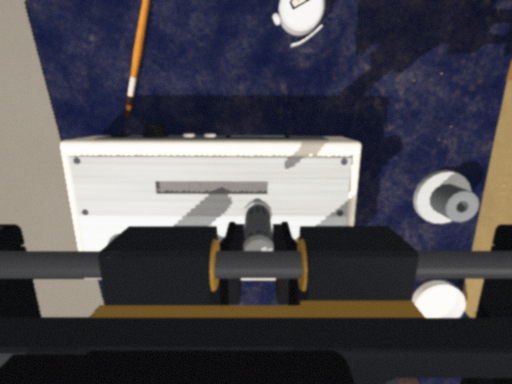

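The wrist view shows the slot from (155,187) to (268,187), close to the prediction of 154 to 266 at row 187. I'll measure its edges.

Run:
```python
from h import *
z=np.load('w3.npz'); p={'W':z['W'],'camera_matrix':z['K']}
g=cv2.cvtColor(z['f'],cv2.COLOR_RGB2GRAY).astype(float)
print('rows176-198',[ (c,g[176:199,c-3:c+4].mean(1).round().astype(int).tolist()) for c in (165,195,225)])
print('cols',g[184:190,148:164].mean(0).round().astype(int).tolist(),g[184:190,258:276].mean(0).round().astype(int).tolist())
a=cv2.resize(z['f'][165:255,140:290,::-1],None,fx=5,fy=5,interpolation=cv2.INTER_CUBIC); cv2.imwrite('pics/w3c.png',a)
for v in (181,194): print(onplane(p,[[210,v]],75))
```

```text
rows176-198 [(165, [231, 230, 229, 227, 216, 186, 161, 154, 152, 152, 151, 152, 151, 146, 132, 112, 113, 157, 208, 228, 231, 232, 231]), (195, [228, 228, 227, 225, 211, 180, 154, 149, 150, 149, 149, 149, 150, 147, 137, 121, 115, 153, 201, 224, 229, 229, 229]), (225, [226, 225, 224, 222, 210, 180, 154, 146, 145, 146, 143, 135, 122, 107, 95, 88, 88, 104, 129, 145, 149, 146, 143])]
cols [230, 229, 229, 229, 229, 228, 220, 188, 138, 107, 105, 124, 140, 150, 151, 151] [144, 143, 144, 142, 142, 144, 142, 144, 157, 186, 213, 225, 228, 228, 229, 229, 229, 229]
[[537.05706366  -2.07199108  75.        ]]
[[550.14784434  -3.81190266  75.        ]]
```

View pics/w3c.png

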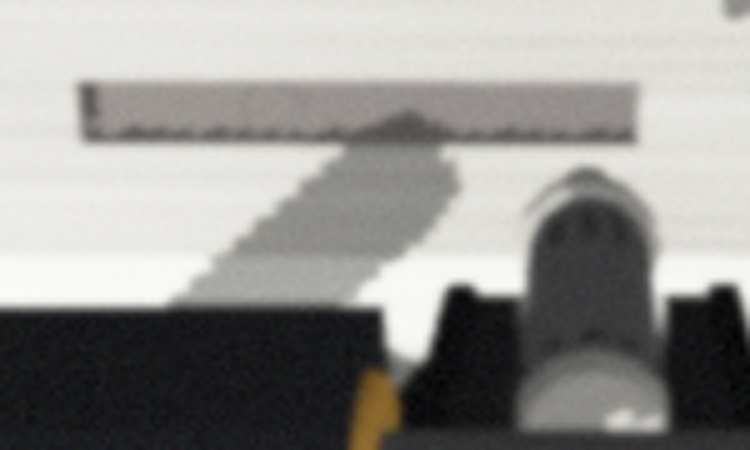

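Run:
```python
from h import *
z=np.load('w3.npz'); p={'W':z['W'],'camera_matrix':z['K']}
g=cv2.cvtColor(z['f'],cv2.COLOR_RGB2GRAY).astype(float)
for v in range(194,254): print(v,g[v,240:277].astype(int).tolist()) if v%2==0 else None
R=np.array([[-.996,.0898,.0013],[.0898,.996,.0003],[-.0012,.0004,-1]]); P=np.array([548.6,42.9,165.4])
a=np.linspace(0,2*np.pi,73)
for dx in (0,-3):
  for n,h,r in [('sph',0,0),('col_bot',30,11),('col_top',35,11),('hnd_top',95,9)]:
    L=np.c_[dx+r*np.cos(a),r*np.sin(a),np.full(73,52.2-h)]; uv=proj(p,P+L@R.T)
    print(dx,n,'rows',uv[:,1].min().round(1),uv[:,1].max().round(1),'cols',uv[:,0].min().round(1),uv[:,0].max().round(1))
  f=np.linspace(0,np.pi/2,20); A,F=np.meshgrid(a,f)
  L=np.c_[(dx+5*np.sin(F)*np.cos(A)).ravel(),(5*np.sin(F)*np.sin(A)).ravel(),(52.2-5+5*np.cos(F)).ravel()]; print('hemi min row',proj(p,P+L@R.T)[:,1].min())
```

```text
194 [189, 185, 191, 192, 188, 190, 187, 189, 190, 189, 190, 187, 188, 189, 191, 187, 190, 186, 190, 189, 190, 190, 192, 190, 191, 189, 194, 206, 215, 222, 221, 224, 223, 225, 223, 223, 222]
196 [225, 226, 226, 225, 226, 225, 225, 225, 227, 226, 226, 226, 226, 225, 226, 225, 223, 226, 223, 228, 225, 226, 227, 226, 226, 226, 228, 226, 228, 227, 226, 227, 225, 226, 228, 226, 227]
198 [226, 226, 226, 225, 227, 227, 227, 226, 227, 227, 224, 223, 222, 214, 197, 179, 166, 162, 170, 181, 200, 217, 226, 226, 226, 225, 227, 227, 226, 227, 227, 227, 228, 225, 227, 228, 227]
200 [220, 222, 219, 224, 220, 221, 219, 220, 221, 216, 209, 198, 178, 148, 123, 111, 109, 107, 104, 112, 125, 158, 185, 202, 210, 218, 220, 221, 223, 224, 224, 224, 224, 224, 224, 222, 223]
202 [224, 225, 223, 225, 223, 225, 221, 216, 201, 178, 164, 162, 159, 148, 140, 133, 131, 125, 128, 129, 125, 123, 128, 132, 148, 170, 197, 213, 221, 224, 222, 224, 224, 225, 225, 225, 221]
204 [226, 227, 227, 225, 224, 219, 205, 185, 171, 179, 187, 191, 182, 162, 136, 114, 106, 101, 104, 107, 111, 120, 125, 124, 132, 137, 147, 170, 196, 
[... 3763 characters left out ...]
112, 115, 110, 109, 110, 112, 110, 110, 112, 110, 114, 126, 152, 169, 176, 177, 170, 165, 163, 169, 174, 172, 162, 131, 92, 54, 36, 27]
252 [48, 48, 44, 53, 48, 55, 54, 55, 56, 57, 55, 57, 53, 56, 58, 58, 53, 59, 60, 56, 62, 60, 66, 69, 69, 68, 68, 69, 69, 67, 67, 65, 59, 53, 48, 48, 45]
0 sph rows 199.5 199.5 cols 256.7 256.7
0 col_bot rows 196.7 224.1 cols 242.2 271.0
0 col_top rows 198.6 226.5 cols 241.8 271.3
0 hnd_top rows 233.1 263.1 cols 239.8 272.5
hemi min row 195.22425802901415
-3 sph rows 202.8 202.8 cols 256.7 256.7
-3 col_bot rows 200.5 227.7 cols 242.2 271.0
-3 col_top rows 202.5 230.2 cols 241.9 271.3
-3 hnd_top rows 238.2 267.9 cols 239.9 272.5
hemi min row 198.63825236066288
```

The probe sits about 2.2 mm off the TCP along tool -x, so I need about +3.7 mm along tool x. I'll descend to just above the cover and check.

>>> {"fn": "arm_command", "kwargs": {"increments": [[[2, 0, 5, 0, 0, 0, 1], [1.7, 0, 10, 0, 0, 0, 1], [0, 0, 10, 0, 0, 0, 1], [0, 0, 7, 0, 0, 0, 1], [0, 0, 0, 0, 0, 0, 1], [0, 0, 0, 0, 0, 0, 1]]]}}

```text
clock: 12.52
position: [544.6, 43.2, 132.5]
tcp_rot: [[-0.996, 0.09, 0.0], [0.09, 0.996, 0.0], [-0.0, 0.0, -1.0]]
contact_force: [0.2, -0.2, -0.7]
finger_gap: 16.6
grip_force: 30.0
```

Run:
```python
from h import *
s,p=wrist(); print(np.round(s['position'],1),s['contact_force'],s['clock'])
R=s['tcp_rot'];P=s['position']; a=np.linspace(0,2*np.pi,73)
im=cv2.resize(p['frame'][170:240,190:300,::-1],None,fx=7,fy=7,interpolation=cv2.INTER_CUBIC)
def dr(X,c):
    uv=(proj(p,X)-[190,170]+.5)*7; cv2.polylines(im,[np.int32(uv)],False,c,1)
f=np.linspace(0,np.pi/2,20); A,F=np.meshgrid(a,f)
for dx in (0,-2.2):
    L=np.c_[(dx+5*np.sin(F)*np.cos(A)).ravel(),(5*np.sin(F)*np.sin(A)).ravel(),(52.2-5+5*np.cos(F)).ravel()]
    h=cv2.convexHull(proj(p,P+L@R.T).astype(np.float32))[:,0]; h=np.int32((h-[190,170]+.5)*7); cv2.polylines(im,[h],True,(0,0,255) if dx else (255,0,0),1)
d=np.array([.0906,.996,0]);n=np.array([-.996,.0906,0]);m=np.array([543.1,-1.5,75.])
for e in (-6.5,6.5): dr([m+n*e-55*d,m+n*e+55*d],(0,160,0))
cv2.imwrite('pics/w4c.png',im)
```

```text
[544.6  43.2 132.5] [ 0.20526299 -0.24892296 -0.65999437] 12.525
```

View pics/w4c.png

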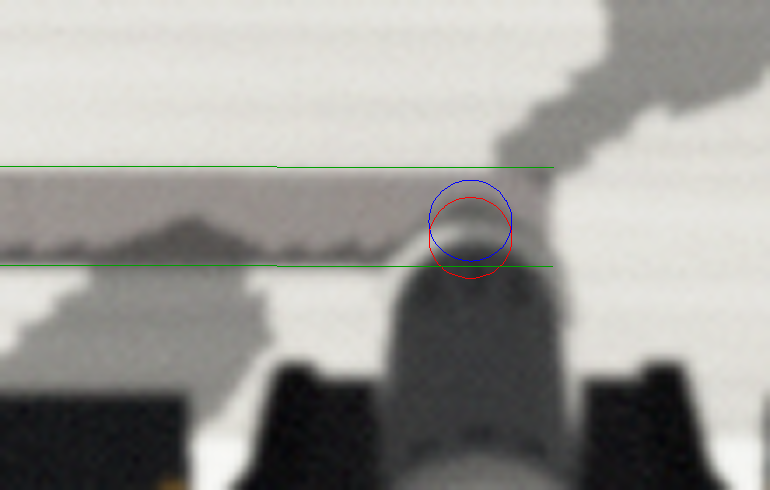

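The tip outline matches the red circle (offset -2.2 mm), which puts it within 0.5 mm of the slot centre line. Now I'll descend gently.

>>> {"fn": "arm_command", "kwargs": {"increments": [[[0, 0, 2, 0, 0, 0, 1], [0, 0, 2, 0, 0, 0, 1], [0, 0, 1, 0, 0, 0, 1], [0, 0, 0, 0, 0, 0, 1]]]}}

```text
clock: 13.08
position: [544.3, 43.2, 127.2]
tcp_rot: [[-0.996, 0.09, -0.0], [0.09, 0.996, 0.0], [0.0, 0.0, -1.0]]
contact_force: [-0.6, 0.1, -1.4]
finger_gap: 16.8
grip_force: 30.0
```

>>> {"fn": "arm_command", "kwargs": {"increments": [[[0, 0, 0.5, 0, 0, 0, 1], [0, 0, 0.5, 0, 0, 0, 1], [0, 0, 0, 0, 0, 0, 1]]]}}

```text
clock: 13.45
position: [544.4, 43.2, 126.2]
tcp_rot: [[-0.996, 0.09, 0.0], [0.09, 0.996, 0.0], [0.0, 0.0, -1.0]]
contact_force: [-0.3, 0.4, -1.2]
finger_gap: 16.8
grip_force: 30.0
```

>>> {"fn": "arm_command", "kwargs": {"increments": [[[0, 0, 0.5, 0, 0, 0, 1], [0, 0, 0.5, 0, 0, 0, 1], [0, 0, 0, 0, 0, 0, 1]]]}}

```text
clock: 13.82
position: [544.4, 43.2, 125.2]
tcp_rot: [[-0.996, 0.09, -0.0], [0.09, 0.996, 0.0], [0.0, 0.0, -1.0]]
contact_force: [0.9, -0.3, -2.0]
finger_gap: 16.9
grip_force: 30.0
```

>>> {"fn": "arm_command", "kwargs": {"increments": [[[0, 0, 0.5, 0, 0, 0, 1], [0, 0, 0, 0, 0, 0, 1]]]}}

```text
clock: 14.08
position: [544.4, 43.2, 124.7]
tcp_rot: [[-0.996, 0.09, -0.0], [0.09, 0.996, 0.0], [0.0, 0.0, -1.0]]
contact_force: [-0.6, -0.6, -1.8]
finger_gap: 17.0
grip_force: 30.0
```

>>> {"fn": "arm_command", "kwargs": {"increments": [[[0, 0, 0.5, 0, 0, 0, 1], [0, 0, 0, 0, 0, 0, 1]]]}}

```text
clock: 14.32
position: [544.4, 43.2, 124.2]
tcp_rot: [[-0.996, 0.09, -0.0], [0.09, 0.996, 0.0], [0.0, 0.0, -1.0]]
contact_force: [0.5, 0.2, -2.7]
finger_gap: 16.8
grip_force: 30.0
```

>>> {"fn": "arm_command", "kwargs": {"increments": [[[0, 0, 0.4, 0, 0, 0, 1], [0, 0, 0, 0, 0, 0, 1]]]}}

```text
clock: 14.58
position: [544.5, 43.2, 123.9]
tcp_rot: [[-0.996, 0.09, 0.0], [0.09, 0.996, 0.0], [-0.0, 0.0, -1.0]]
contact_force: [0.5, -0.3, -1.3]
finger_gap: 16.9
grip_force: 30.0
```

Nominal tip height is 71.7 mm and there's no contact yet, so I'll keep going in small steps.

>>> {"fn": "arm_command", "kwargs": {"increments": [[[0, 0, 0.4, 0, 0, 0, 1], [0, 0, 0, 0, 0, 0, 1]]]}}

```text
clock: 14.82
position: [544.6, 43.2, 123.7]
tcp_rot: [[-0.996, 0.09, 0.001], [0.09, 0.996, 0.0], [-0.001, 0.0, -1.0]]
contact_force: [-0.1, -0.8, 1.5]
finger_gap: 16.7
grip_force: 30.0
```

>>> {"fn": "arm_command", "kwargs": {"increments": [[[0, 0, 0.4, 0, 0, 0, 1], [0, 0, 0, 0, 0, 0, 1]]]}}

```text
clock: 15.08
position: [544.8, 43.2, 123.5]
tcp_rot: [[-0.996, 0.09, 0.001], [0.09, 0.996, 0.0], [-0.001, 0.0, -1.0]]
contact_force: [1.0, -0.3, 5.0]
finger_gap: 16.9
grip_force: 30.0
```

>>> {"fn": "arm_command", "kwargs": {"increments": [[[0, 0, 0.4, 0, 0, 0, 1], [0, 0, 0, 0, 0, 0, 1]]]}}

```text
clock: 15.32
position: [545.0, 43.2, 123.3]
tcp_rot: [[-0.996, 0.09, 0.001], [0.09, 0.996, 0.0], [-0.001, 0.0, -1.0]]
contact_force: [-0.1, 0.1, 5.9]
finger_gap: 16.9
grip_force: 30.0
```

Contact on the slot floor is about 7 N including the probe's weight. I'll ease off a little and slide along tool -y.

>>> {"fn": "arm_command", "kwargs": {"increments": [[[0, -1, -0.2, 0, 0, 0, 1], [0, -1, 0, 0, 0, 0, 1], [0, 0, 0, 0, 0, 0, 1]]]}}

```text
clock: 15.7
position: [544.7, 41.9, 123.4]
tcp_rot: [[-0.996, 0.089, 0.001], [0.089, 0.996, 0.001], [-0.001, 0.001, -1.0]]
contact_force: [0.5, 1.4, 6.0]
finger_gap: 16.8
grip_force: 30.0
```

>>> {"fn": "arm_command", "kwargs": {"increments": [[[0, -1.5, 0, 0, 0, 0, 1], [0, -1.5, 0, 0, 0, 0, 1], [0, 0, 0, 0, 0, 0, 1]]]}}

```text
clock: 16.08
position: [544.5, 39.6, 123.5]
tcp_rot: [[-0.996, 0.089, 0.001], [0.089, 0.996, 0.002], [-0.001, 0.002, -1.0]]
contact_force: [1.1, 3.0, 6.3]
finger_gap: 16.7
grip_force: 30.2
```

>>> {"fn": "arm_command", "kwargs": {"increments": [[[0, -1.5, 0, 0, 0, 0, 1], [0, -1.5, 0, 0, 0, 0, 1], [0, 0, 0, 0, 0, 0, 1]]]}}

```text
clock: 16.45
position: [544.2, 36.6, 123.5]
tcp_rot: [[-0.996, 0.089, 0.001], [0.089, 0.996, 0.002], [-0.001, 0.002, -1.0]]
contact_force: [0.7, 3.4, 5.2]
finger_gap: 17.1
grip_force: 30.2
```

>>> {"fn": "arm_command", "kwargs": {"increments": [[[0, -1.5, 0, 0, 0, 0, 1], [0, -1.5, 0, 0, 0, 0, 1], [0, 0, 0, 0, 0, 0, 1]]]}}

```text
clock: 16.82
position: [544.0, 33.6, 123.5]
tcp_rot: [[-0.996, 0.089, 0.001], [0.089, 0.996, 0.002], [-0.001, 0.002, -1.0]]
contact_force: [0.1, 4.2, 5.4]
finger_gap: 16.9
grip_force: 30.2
```

>>> {"fn": "arm_command", "kwargs": {"increments": [[[0, -1.5, 0, 0, 0, 0, 1], [0, -1.5, 0, 0, 0, 0, 1], [0, 0, 0, 0, 0, 0, 1]]]}}

```text
clock: 17.2
position: [543.7, 30.6, 123.5]
tcp_rot: [[-0.996, 0.089, 0.001], [0.089, 0.996, 0.002], [-0.001, 0.002, -1.0]]
contact_force: [0.6, 4.2, 5.5]
finger_gap: 16.7
grip_force: 30.2
```

>>> {"fn": "arm_command", "kwargs": {"increments": [[[0, -1.5, 0, 0, 0, 0, 1], [0, -1.5, 0, 0, 0, 0, 1], [0, 0, 0, 0, 0, 0, 1]]]}}

```text
clock: 17.58
position: [543.4, 27.6, 123.5]
tcp_rot: [[-0.996, 0.089, 0.001], [0.089, 0.996, 0.002], [-0.001, 0.002, -1.0]]
contact_force: [0.2, 3.5, 5.3]
finger_gap: 16.7
grip_force: 30.2
```

>>> {"fn": "arm_command", "kwargs": {"increments": [[[0, -1.5, 0, 0, 0, 0, 1], [0, -1.5, 0, 0, 0, 0, 1], [0, 0, 0, 0, 0, 0, 1]]]}}

```text
clock: 17.95
position: [543.2, 24.6, 123.4]
tcp_rot: [[-0.996, 0.089, 0.001], [0.089, 0.996, 0.002], [-0.001, 0.002, -1.0]]
contact_force: [0.2, 3.4, 4.9]
finger_gap: 16.7
grip_force: 30.2
```

>>> {"fn": "arm_command", "kwargs": {"increments": [[[0, -1.5, 0, 0, 0, 0, 1], [0, -1.5, 0, 0, 0, 0, 1], [0, 0, 0, 0, 0, 0, 1]]]}}

```text
clock: 18.32
position: [542.9, 21.6, 123.4]
tcp_rot: [[-0.996, 0.089, 0.001], [0.089, 0.996, 0.002], [-0.001, 0.002, -1.0]]
contact_force: [0.4, 2.8, 6.2]
finger_gap: 16.6
grip_force: 30.2
```

>>> {"fn": "arm_command", "kwargs": {"increments": [[[0, -1.5, 0, 0, 0, 0, 1], [0, -1.5, 0, 0, 0, 0, 1], [0, 0, 0, 0, 0, 0, 1]]]}}

```text
clock: 18.7
position: [542.6, 18.6, 123.4]
tcp_rot: [[-0.996, 0.089, 0.001], [0.089, 0.996, 0.002], [-0.001, 0.002, -1.0]]
contact_force: [0.4, 3.5, 4.6]
finger_gap: 16.6
grip_force: 30.2
```

>>> {"fn": "arm_command", "kwargs": {"increments": [[[0, -1.5, 0, 0, 0, 0, 1], [0, -1.5, 0, 0, 0, 0, 1], [0, 0, 0, 0, 0, 0, 1]]]}}

```text
clock: 19.08
position: [542.4, 15.7, 123.5]
tcp_rot: [[-0.996, 0.089, 0.002], [0.089, 0.996, 0.002], [-0.001, 0.002, -1.0]]
contact_force: [0.3, 2.9, 5.9]
finger_gap: 17.0
grip_force: 30.2
```

>>> {"fn": "arm_command", "kwargs": {"increments": [[[0, -1.5, 0, 0, 0, 0, 1], [0, -1.5, 0, 0, 0, 0, 1], [0, 0, 0, 0, 0, 0, 1]]]}}

```text
clock: 19.45
position: [542.1, 12.7, 123.4]
tcp_rot: [[-0.996, 0.089, 0.001], [0.089, 0.996, 0.002], [-0.001, 0.002, -1.0]]
contact_force: [0.0, 3.7, 5.1]
finger_gap: 16.6
grip_force: 30.2
```

>>> {"fn": "arm_command", "kwargs": {"increments": [[[0, -1.5, 0, 0, 0, 0, 1], [0, -1.5, 0, 0, 0, 0, 1], [0, 0, 0, 0, 0, 0, 1]]]}}

```text
clock: 19.82
position: [541.9, 9.7, 123.5]
tcp_rot: [[-0.996, 0.089, 0.002], [0.089, 0.996, 0.002], [-0.001, 0.002, -1.0]]
contact_force: [-0.3, 3.5, 5.6]
finger_gap: 16.9
grip_force: 30.2
```

>>> {"fn": "arm_command", "kwargs": {"increments": [[[0, -1.5, 0, 0, 0, 0, 1], [0, -1.5, 0, 0, 0, 0, 1], [0, 0, 0, 0, 0, 0, 1]]]}}

```text
clock: 20.2
position: [541.6, 6.7, 123.5]
tcp_rot: [[-0.996, 0.089, 0.002], [0.089, 0.996, 0.002], [-0.001, 0.002, -1.0]]
contact_force: [0.8, 3.3, 5.6]
finger_gap: 17.0
grip_force: 30.2
```

>>> {"fn": "arm_command", "kwargs": {"increments": [[[0, -1.5, 0, 0, 0, 0, 1], [0, -1.5, 0, 0, 0, 0, 1], [0, 0, 0, 0, 0, 0, 1]]]}}

```text
clock: 20.58
position: [541.3, 3.7, 123.4]
tcp_rot: [[-0.996, 0.089, 0.002], [0.089, 0.996, 0.002], [-0.001, 0.002, -1.0]]
contact_force: [0.2, 2.9, 5.7]
finger_gap: 17.2
grip_force: 30.2
```

>>> {"fn": "arm_command", "kwargs": {"increments": [[[0, -1.5, 0, 0, 0, 0, 1], [0, -1.5, 0, 0, 0, 0, 1], [0, 0, 0, 0, 0, 0, 1]]]}}

```text
clock: 20.95
position: [541.1, 0.8, 123.5]
tcp_rot: [[-0.996, 0.089, 0.001], [0.089, 0.996, 0.002], [-0.001, 0.002, -1.0]]
contact_force: [0.4, 3.0, 4.5]
finger_gap: 16.4
grip_force: 30.2
```

>>> {"fn": "arm_command", "kwargs": {"increments": [[[0, -1.5, 0, 0, 0, 0, 1], [0, -1.5, 0, 0, 0, 0, 1], [0, 0, 0, 0, 0, 0, 1]]]}}

```text
clock: 21.32
position: [540.8, -2.2, 123.4]
tcp_rot: [[-0.996, 0.089, 0.001], [0.089, 0.996, 0.002], [-0.001, 0.002, -1.0]]
contact_force: [0.2, 2.8, 5.4]
finger_gap: 16.7
grip_force: 30.2
```

>>> {"fn": "arm_command", "kwargs": {"increments": [[[0, -1.5, 0, 0, 0, 0, 1], [0, -1.5, 0, 0, 0, 0, 1], [0, 0, 0, 0, 0, 0, 1]]]}}

```text
clock: 21.7
position: [540.6, -5.3, 123.5]
tcp_rot: [[-0.996, 0.089, 0.002], [0.089, 0.996, 0.002], [-0.001, 0.002, -1.0]]
contact_force: [0.6, 3.2, 5.7]
finger_gap: 16.7
grip_force: 30.2
```

>>> {"fn": "arm_command", "kwargs": {"increments": [[[0, -1.5, 0, 0, 0, 0, 1], [0, -1.5, 0, 0, 0, 0, 1], [0, 0, 0, 0, 0, 0, 1]]]}}

```text
clock: 22.08
position: [540.3, -8.2, 123.4]
tcp_rot: [[-0.996, 0.089, 0.002], [0.089, 0.996, 0.002], [-0.001, 0.002, -1.0]]
contact_force: [-0.2, 3.1, 6.1]
finger_gap: 16.6
grip_force: 30.2
```

>>> {"fn": "arm_command", "kwargs": {"increments": [[[0, -1.5, 0, 0, 0, 0, 1], [0, -1.5, 0, 0, 0, 0, 1], [0, 0, 0, 0, 0, 0, 1]]]}}

```text
clock: 22.45
position: [540.0, -11.2, 123.4]
tcp_rot: [[-0.996, 0.089, 0.001], [0.089, 0.996, 0.002], [-0.001, 0.002, -1.0]]
contact_force: [1.2, 3.5, 6.1]
finger_gap: 16.4
grip_force: 30.2
```

>>> {"fn": "arm_command", "kwargs": {"increments": [[[0, -1.5, 0, 0, 0, 0, 1], [0, -1.5, 0, 0, 0, 0, 1], [0, 0, 0, 0, 0, 0, 1]]]}}

```text
clock: 22.82
position: [538.9, -15.5, 122.6]
tcp_rot: [[-0.996, 0.09, -0.0], [0.09, 0.996, 0.0], [0.0, 0.0, -1.0]]
contact_force: [0.3, -0.2, -1.2]
finger_gap: 16.6
grip_force: 30.0
```

It dropped at TCP y of about -15.5: z is down 0.8 mm and the force has vanished. I'll descend gently and watch the lateral force.

>>> {"fn": "arm_command", "kwargs": {"increments": [[[0, 0, 0.5, 0, 0, 0, 1], [0, 0, 0.5, 0, 0, 0, 1], [0, 0, 0, 0, 0, 0, 1]]]}}

```text
clock: 23.2
position: [539.0, -15.8, 121.7]
tcp_rot: [[-0.996, 0.09, -0.0], [0.09, 0.996, -0.0], [0.0, -0.0, -1.0]]
contact_force: [0.1, 0.2, 0.2]
finger_gap: 16.8
grip_force: 30.0
```

>>> {"fn": "arm_command", "kwargs": {"increments": [[[0, 0, 0.4, 0, 0, 0, 1], [0, 0, 0.4, 0, 0, 0, 1], [0, 0, 0, 0, 0, 0, 1]]]}}

```text
clock: 23.58
position: [539.1, -15.8, 121.1]
tcp_rot: [[-0.996, 0.09, 0.0], [0.09, 0.996, -0.0], [-0.0, -0.0, -1.0]]
contact_force: [0.7, -2.1, 1.1]
finger_gap: 16.7
grip_force: 30.0
```

The rim is touching on the +y side, so the port centre is about 1.6 mm further along -y.

>>> {"fn": "arm_command", "kwargs": {"increments": [[[0, -0.8, 0, 0, 0, 0, 1], [0, -0.8, 0, 0, 0, 0, 1], [0, 0, 0.5, 0, 0, 0, 1], [0, 0, 0.5, 0, 0, 0, 1], [0, 0, 0, 0, 0, 0, 1]]]}}

```text
clock: 24.2
position: [538.9, -17.2, 119.9]
tcp_rot: [[-0.996, 0.09, -0.0], [0.09, 0.996, 0.0], [0.0, -0.0, -1.0]]
contact_force: [0.1, -1.1, -0.5]
finger_gap: 16.6
grip_force: 30.0
```

>>> {"fn": "arm_command", "kwargs": {"increments": [[[0, 0, 0.5, 0, 0, 0, 1], [0, 0, 0.5, 0, 0, 0, 1], [0, 0, 0, 0, 0, 0, 1]]]}}

```text
clock: 24.58
position: [538.9, -17.2, 118.9]
tcp_rot: [[-0.996, 0.09, -0.0], [0.09, 0.996, 0.0], [0.0, 0.0, -1.0]]
contact_force: [-0.1, -0.9, -1.5]
finger_gap: 17.2
grip_force: 30.0
```

>>> {"fn": "arm_command", "kwargs": {"increments": [[[0, -0.5, 0.5, 0, 0, 0, 1], [0, 0, 1, 0, 0, 0, 1], [0, 0, 1, 0, 0, 0, 1], [0, 0, 0, 0, 0, 0, 1]]]}}

```text
clock: 25.08
position: [538.8, -17.6, 116.4]
tcp_rot: [[-0.996, 0.09, -0.0], [0.09, 0.996, 0.0], [0.0, 0.0, -1.0]]
contact_force: [0.1, -1.1, -1.7]
finger_gap: 17.4
grip_force: 30.0
```

>>> {"fn": "arm_command", "kwargs": {"increments": [[[0, 0, 1, 0, 0, 0, 1], [0, 0, 1, 0, 0, 0, 1], [0, 0, 1, 0, 0, 0, 1], [0, 0, 0, 0, 0, 0, 1]]]}}

```text
clock: 25.58
position: [538.8, -17.6, 113.4]
tcp_rot: [[-0.996, 0.09, -0.0], [0.09, 0.996, 0.0], [0.0, 0.0, -1.0]]
contact_force: [-0.0, -0.6, -1.6]
finger_gap: 16.4
grip_force: 30.0
```

It's moving freely. About 16.6 mm remain before the collar meets the cover.

>>> {"fn": "arm_command", "kwargs": {"increments": [[[0, -0.2, 1, 0, 0, 0, 1], [0, 0, 1.5, 0, 0, 0, 1], [0, 0, 1.5, 0, 0, 0, 1], [0, 0, 1.5, 0, 0, 0, 1], [0, 0, 0, 0, 0, 0, 1]]]}}

```text
clock: 26.2
position: [538.8, -17.9, 107.9]
tcp_rot: [[-0.996, 0.09, -0.0], [0.09, 0.996, 0.0], [0.0, 0.0, -1.0]]
contact_force: [0.1, 0.1, -1.1]
finger_gap: 16.9
grip_force: 30.0
```

>>> {"fn": "arm_command", "kwargs": {"increments": [[[0, 0, 1.5, 0, 0, 0, 1], [0, 0, 1.5, 0, 0, 0, 1], [0, 0, 1.5, 0, 0, 0, 1], [0, 0, 0, 0, 0, 0, 1]]]}}

```text
clock: 26.7
position: [538.8, -17.9, 103.3]
tcp_rot: [[-0.996, 0.09, -0.0], [0.09, 0.996, 0.0], [0.0, 0.0, -1.0]]
contact_force: [0.8, 0.3, -1.3]
finger_gap: 16.7
grip_force: 30.0
```

>>> {"fn": "arm_command", "kwargs": {"increments": [[[0, 0, 1.5, 0, 0, 0, 1], [0, 0, 1.5, 0, 0, 0, 1], [0, 0, 0.5, 0, 0, 0, 1], [0, 0, 0, 0, 0, 0, 1]]]}}

```text
clock: 27.2
position: [538.8, -17.9, 99.9]
tcp_rot: [[-0.996, 0.09, -0.0], [0.09, 0.996, -0.0], [0.0, -0.0, -1.0]]
contact_force: [0.7, 0.9, -2.1]
finger_gap: 16.3
grip_force: 30.0
```

>>> {"fn": "arm_command", "kwargs": {"increments": [[[0, 0, 1, 0, 0, 0, 1], [0, 0, 1, 0, 0, 0, 1], [0, 0, 0, 0, 0, 0, 1]]]}}

```text
clock: 27.58
position: [538.9, -17.9, 97.9]
tcp_rot: [[-0.996, 0.09, -0.0], [0.09, 0.996, 0.0], [0.0, 0.0, -1.0]]
contact_force: [0.5, -0.2, -1.3]
finger_gap: 17.0
grip_force: 30.0
```

>>> {"fn": "arm_command", "kwargs": {"increments": [[[0, 0, 0.5, 0, 0, 0, 1], [0, 0, 0.5, 0, 0, 0, 1], [0, 0, 0, 0, 0, 0, 1]]]}}

```text
clock: 27.95
position: [539.0, -17.9, 97.1]
tcp_rot: [[-0.996, 0.09, 0.0], [0.09, 0.996, 0.0], [-0.0, 0.0, -1.0]]
contact_force: [-0.6, -1.3, 1.3]
finger_gap: 17.1
grip_force: 30.0
```

>>> {"fn": "arm_command", "kwargs": {"increments": [[[0, 0, 0.5, 0, 0, 0, 1], [0, 0, 0, 0, 0, 0, 1]]]}}

```text
clock: 28.2
position: [539.3, -17.9, 97.0]
tcp_rot: [[-0.996, 0.09, 0.001], [0.09, 0.996, 0.0], [-0.001, 0.0, -1.0]]
contact_force: [0.4, -1.8, 4.6]
finger_gap: 16.9
grip_force: 30.0
```

The collar has met the cover at the expected height. I'll give it one light extra press and then release.

>>> {"fn": "arm_command", "kwargs": {"increments": [[[0, 0, 0.5, 0, 0, 0, 1], [0, 0, 0, 0, 0, 0, 1]]]}}

```text
clock: 28.45
position: [539.6, -17.9, 96.9]
tcp_rot: [[-0.996, 0.09, 0.002], [0.09, 0.996, 0.0], [-0.001, 0.0, -1.0]]
contact_force: [-0.9, -0.7, 8.4]
finger_gap: 17.0
grip_force: 30.0
```

>>> {"fn": "arm_command", "kwargs": {"increments": [[[0, 0, -0.5, 0, 0, 0, 1], [0, 0, 0, 0, 0, 0, 0.2], [0, 0, 0, 0, 0, 0, 0.2], [0, 0, 0, 0, 0, 0, 0.2], [0, 0, 0, 0, 0, 0, 0.2], [0, 0, 0, 0, 0, 0, 0.2]]]}}

```text
clock: 29.2
position: [538.8, -17.8, 96.4]
tcp_rot: [[-0.996, 0.09, -0.0], [0.09, 0.996, 0.0], [0.0, 0.0, -1.0]]
contact_force: [-0.4, 0.4, 0.9]
finger_gap: 34.7
grip_force: 0.0
```

Run:
```python
from h import *
s,p=wrist(); print(np.round(s['position'],1),s['contact_force'],s['finger_gap'],s['clock'])
sc=viewer.camera('scene')
a=cv2.resize(p['frame'][150:270,170:350,::-1],(390,260),interpolation=cv2.INTER_CUBIC)
b=cv2.resize(sc['frame'][140:280,210:390,::-1],(390,300),interpolation=cv2.INTER_CUBIC)
im=np.zeros((300,780,3),np.uint8); im[:260,:390]=a; im[:,390:]=b; cv2.imwrite('pics/rel.png',im)
```

```text
[538.8 -17.8  96.4] [-0.4297238   0.366199    0.92657144] 34.65533024829525 29.2
```

Released. Retracting straight up, then one last look.

>>> {"fn": "arm_command", "kwargs": {"increments": [[[0, 0, 0, 0, 0, 0, 0], [0, 0, -5, 0, 0, 0, 0], [0, 0, -15, 0, 0, 0, 0], [0, 0, -20, 0, 0, 0, 0], [0, 0, -25, 0, 0, 0, 0], [0, 0, -25, 0, 0, 0, 0], [0, 0, -25, 0, 0, 0, 0], [0, 0, -20, 0, 0, 0, 0]]]}}

```text
clock: 30.3
position: [539.2, -18.0, 233.9]
tcp_rot: [[-0.996, 0.09, 0.002], [0.09, 0.996, 0.0], [-0.002, 0.001, -1.0]]
contact_force: [0.2, -1.0, 0.5]
finger_gap: 43.3
grip_force: 0.0
```

>>> {"fn": "arm_command", "kwargs": {"increments": [[[25, 0, -15, 0, 0, 0, 0], [30, 0, -10, 0, 0, 0, 0], [30, 0, 0, 0, 0, 0, 0], [0, 0, 0, 0, 0, 0, 0], [0, 0, 0, 0, 0, 0, 0]]]}}

```text
clock: 30.92
position: [454.7, -10.3, 257.3]
tcp_rot: [[-0.996, 0.09, 0.001], [0.09, 0.996, 0.0], [-0.001, 0.0, -1.0]]
contact_force: [0.1, 0.5, -0.3]
finger_gap: 43.4
grip_force: 0.0
```

Run:
```python
from h import *
s,p=wrist(); print(np.round(s['position'],1),s['contact_force'],s['finger_gap'],s['clock'])
sc=viewer.camera('scene')
# seated model axis at TCP xy at seat with +2.2 mm offset
ax=np.array([538.8+2.2,-18,0]); a=np.linspace(0,2*np.pi,49)
def draw(im,pp):
    for h,r,c in [(75,11,(0,255,0)),(80,11,(0,255,0)),(140,9,(0,0,255))]:
        uv=proj(pp,np.c_[ax[0]+r*np.cos(a),ax[1]+r*np.sin(a),np.full(49,h)]); cv2.polylines(im,[np.int32(np.round(uv*4))],True,c,1,cv2.LINE_AA)
def mk(pp):
    im=cv2.resize(pp['frame'][:,:,::-1],None,fx=4,fy=4,interpolation=cv2.INTER_CUBIC); draw(im,pp)
    u,v=proj(pp,[ax+[0,0,100]])[0]*4; u=int(np.clip(u,200,1848));v=int(np.clip(v,290,1246)); return im[v-290:v+290,u-200:u+200]
cv2.imwrite('pics/fin.png',np.hstack([mk(p),mk(sc)]))
for l in ['probe','probe_collar']: print(l,[(round(d['p'],2),np.round(d['position'],0).tolist()) for d in viewer.spot_in(sc,l)[:2]])
```

```text
[454.7 -10.3 257.3] [ 0.14442192  0.54711648 -0.34584551] 43.438344873551344 30.925
probe [(0.6, [540.0, -26.0, 113.0])]
probe_collar [(0.88, [536.0, -20.0, 111.0])]
```

View pics/fin.png

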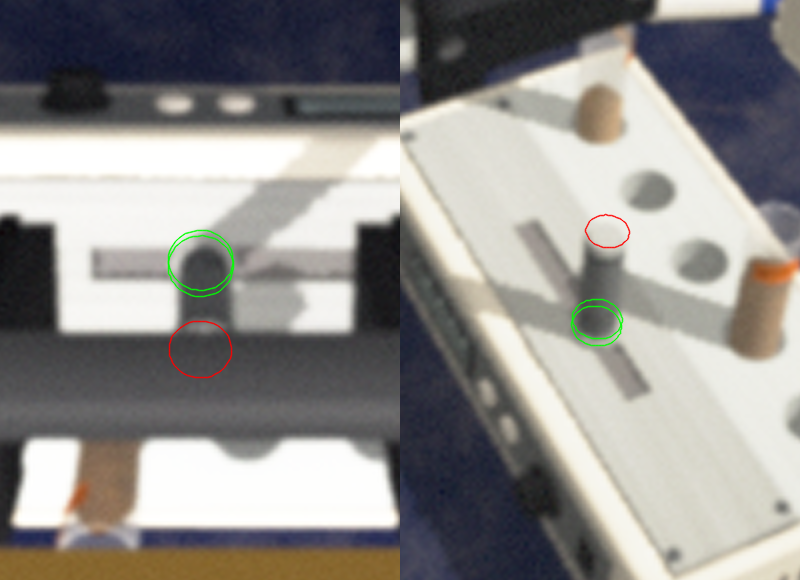

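The final view shows the probe upright with its collar on the cover, at the modelled seat in both cameras. Its handle top is at the red ring in the scene view, and both vials are undisturbed. Handing in.

```bash
python3 -c "
from workcell import manip
print(manip.close_job())"
```

```text
the job is handed in; nothing more can be done
None
```

The probe is seated upright in the hidden port with its collar on the cover and has been released; readings stayed under 10 N and the vials, dish and counter were not touched. The job was handed in at about 31 s of the 72 s allowed.

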